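# Sound the bore of a wooden brush block

## Task

Lift the depth gauge (the metal rod with the round wooden grip) straight up out of its little dark wooden stand and lower it upright into the one wide bore of the brown wooden block until it bottoms out. Hold it there, pressed lightly on the bottom without ramming it, for about two seconds; only then let go and leave it standing upright in the bore.

Things in the scene. Friction and masses are not known exactly. Their poses are not given: they have to be found in the camera images.
- gauge_mid (a point): loose depth gauge, 180 g, 155 mm long: the point half-way up its axis, 77.5 mm above its flat tip, z up to the grip. From the tip up: aluminium rod, 24 mm diameter, 110 mm long, dark rings every 20 mm; then a round wooden grip, 36 mm diameter, 45 mm tall, its centre 55 mm above this point. Take the grip from above, any yaw. A 90 mm wooden hand stamp without a rod is a bystander.
- stand: fixed dark wooden stand, 80 x 80 x 40 mm, origin at the centre of its underside, z up. At the start the gauge stands upright in the 27 mm hole in its middle, 32 mm deep, tip 8 mm above the table; lift it straight up by 35 mm or more to clear the stand.
- block: fixed brown wooden block, 100 (its x) by 190 (y) by 75 mm tall (z up), origin at the centre of its underside. In its top: one wide blind bore, 50 mm diameter, 55 mm deep, centred at y = -45 mm, and three blind 10 mm holes towards its +y end, too narrow for the gauge.
- bore_floor (a point): centre of the flat bottom of the wide bore, 20 mm above the table and 55 mm below the block's top; axes as the block's, z up. With the gauge upright on the bottom its half-way point is 77.5 mm above this point.
There are look-alikes about, which are no part of the job. What is shaped like the part that bears gauge_mid but yellow is not meant.

How it is judged:
By the outcome, as a careful person would: the job done as asked, in the order asked, and still so for the second after the job is handed in, with the robot touching nothing.
It also fails if it takes over 48 s, if anything falls off the work surface, if the arm or the gripper's body presses on something with over 40 N, if the wrist force passes 120 N, or if a joint passes its speed limit or range.

## Robot

A 6-joint arm with a two-finger parallel gripper is mounted at the origin on the work surface. World frame = base frame: x ahead of the robot, y to its left, z up, the work surface at z = 0. Lengths are in mm, angles in rad, forces in N, time in s.
With the tool pointing down it reaches from about 275 to 750 mm from the base axis. Payload 10.2 kg.
Tool frame: the origin (TCP) lies midway between the tips of the shut fingers; the grasp point (between the pads) lies 19 mm behind it; z points along the fingers, y is the direction in which the jaws open and shut (so a half turn about z gives the same grasp; the last joint's range is limited). The gripper opens to 85 mm and grips with 20 to 120 N. Pads are 22 mm wide; open, the fingers measure 114 mm over their backs; the gripper's body (76 mm by 85 mm) begins 54 mm behind the grasp point. The pads swing forward as they close: fully open they stand 13 mm farther back than shut.
Start: joints at [-1.499, 0.313, 1.498, -0, 1.331, -0.223], TCP at [152.525, -502.362, 231.294] pointing down, gripper open.
Joint ranges: [-2.94, 2.94], [-0.97, 2.17], [0.19, 2.56], [-1.23, 4.37], [0.02, 3.11], [-2.88, 2.88]. Speed limits (rad/s): [2.39, 2.39, 3.01, 3.14, 3.14, 3.14].

## Interface

Orientations are given as a unit quaternion [w, x, y, z].
In Python, from rig import sense, optics, ctrl gives the robot as it stands.
- The arm moves only by the tool play_rows, never from a script. Its argument "plan" is a list of rows, each a list of 7 numbers: the shift along the world's x, y, z in mm, then the turn, a rotation vector about the world's x, y, z in rad, then the opening, from -1 (shut) to 1 (fully open), so that 0 is half open. A call has 1 to 5 rows; each row shifts and turns the pose as measured when the row begins; what a row does not reach is not made up. A row lasts 1/12 s, in which the tool goes at most 41.7 mm and 7.16 degrees, less where a joint would pass 70% of its speed; a pose out of reach is approached as far as the arm can. A call is refused whole if a number of a shift passes 41.7 or a number of a turn 0.125, either way. A call with a gripper value outside its range is refused whole. The fingers move at their own pace and stop on an object; "grip_force" is the grip in N (left out, the last holds). Time passes only in rows, so rows that do not move let the fingers close. It gives the time, the measured TCP pose, the force and the opening at its end, in the units of the state.
- sense(): the state, without advancing time (a new reading comes with each control period).
- optics.capture(name): name is "side" or "top"; returns a dict with "img" (480x640x3 uint8, blue, green, red), "fx", "fy", "cx", "cy" (pixels), "world_to_cam" (4x4, takes a point from world to camera coordinates). Camera axes: x right, y up, looking along -z (the intrinsics and any distortion apply to the point x, -y, -z); pixel columns grow to the right and rows downward; lengths in mm; the calibration is good to about 2 mm. A picture is of the moment at which its call begins. There is no depth.
- ctrl.finish_job(): hands the job in, once; it reports no verdict.
The state is a dict: "time_s": time; "joints": joint angles; "dq": joint speeds; "tau": joint torques, N m; "eef_pos": TCP position; "ee_rot": TCP orientation; "force": force on the tool from outside, world axes, zero at the start; "wrist_torque": the same for the moment, N m; "grip_width": opening from 0.0 (shut) to 1.0 (fully open).
Only numpy, scipy, OpenCV 4.12 (cv2) and the standard library are available. Lean on these libraries where they do the work, as an engineer would, in place of code of your own. Each camera call takes 0.05 s, during which the arm holds its last target. There are 200 camera calls.

## Working session

There is one attempt and no reset: what is moved stays moved. The work goes in short steps, Python scripts to look and compute and a tool call to move; the robot and the scene stay as the last step left them, time stands still between calls to the robot, and variables do not carry over. Pictures are saved under pics/ and viewed, about 8 in all and at most 12, crops included, and the job is handed in when it is done.

Besides the shell and the picture viewer there is one more tool, called after "Call:" as name([rows], argument=value, ...), one row to a line, values as JSON. play_rows: Moves the arm, as the interface text tells. Its arguments: {"type":"object","properties":{"plan":{"type":"array"},"grip_force":{"type":"number"}},"required":["plan"]}

```bash
mkdir -p pics
python3 - <<'E'
from rig import sense, optics
import cv2
for n in("top","side"):
    c=optics.capture(n); cv2.imwrite(f"pics/{n}1.png",c["img"]); print(n,{k:v for k,v in c.items() if k!="img"})
print(sense())
E
```

```text
top {'fx': 471.3600159054431, 'fy': 471.3600159054431, 'cx': 324.7629473279681, 'cy': 238.11865736697592, 'world_to_cam': array([[ 1.18416991e-02, -9.99453088e-01,  3.08755338e-02,
        -3.51876391e+01],
       [ 9.87744344e-01,  1.64976658e-02,  1.55206115e-01,
        -5.69400593e+02],
       [-1.55630605e-01,  2.86592298e-02,  9.87399495e-01,
        -8.73789971e+02],
       [ 0.00000000e+00,  0.00000000e+00,  0.00000000e+00,
         1.00000000e+00]])}
side {'fx': 586.5871827177473, 'fy': 586.5871827177473, 'cx': 324.7734880329258, 'cy': 236.79376809481627, 'world_to_cam': array([[-9.69102778e-01, -2.46639038e-01, -2.99851136e-03,
         5.37484206e+02],
       [ 1.27348510e-01, -5.10719313e-01,  8.50263571e-01,
        -1.50171379e+02],
       [-2.11239587e-01,  8.23610932e-01,  5.26348619e-01,
        -8.44015013e+02],
       [ 0.00000000e+00,  0.00000000e+00,  0.00000000e+00,
         1.00000000e+00]])}
{'time_s': 0.1, 'joints': array([-1.49939402e+00,  3.13393527e-01,  1.49835926e+00,  2.12882027e-05,
        1.33100218e+00, -2.23405137e-01]), 'dq': array([-0.000968  , -0.00062119, -0.00206257, -0.00109427,  0.00104896,
       -0.00061248]), 'tau': array([ 3.00753709e-03, -4.12906229e+01, -2.60140908e+01, -2.23049851e-04,
        3.03440327e-03, -6.01317396e-06]), 'eef_pos': array([ 152.51593281, -502.1195075 ,  230.79326838]), 'ee_rot': array([-5.78690619e-04,  9.89155933e-01,  1.46867975e-01,  5.44341835e-05]), 'force': array([0.00631297, 0.09064743, 0.52213376]), 'wrist_torque': array([ 0.08164528, -0.00616409, -0.00855936]), 'grip_width': 0.9997632561370482}
```

View pics/top1.png

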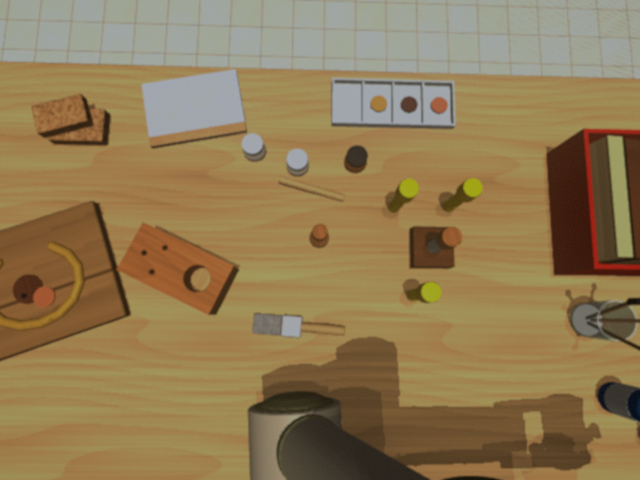

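View pics/side1.png

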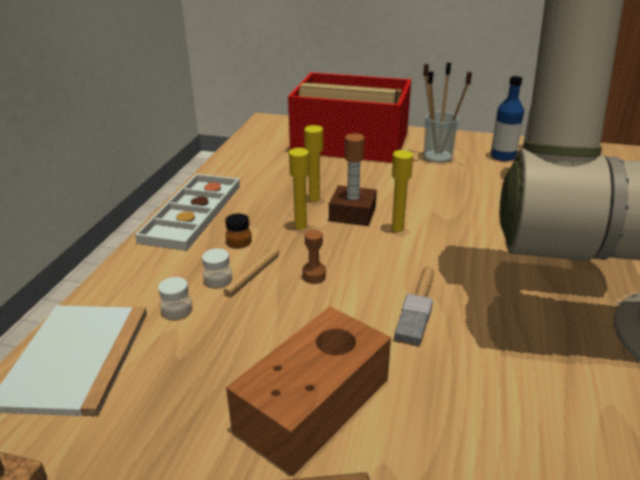

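The top view shows the gauge grip at about (452,237) above the dark stand at (433,247). The wide bore is at (199,279), the three small holes are near (148,255), and three yellow look-alikes surround the stand. The side view agrees: grip (354,147), bore (336,341). I'll enlarge both.

Run:
```python
import cv2,numpy as np
t=cv2.imread("pics/top1.png");s=cv2.imread("pics/side1.png")
f=lambda im,x,y,w,h,k:cv2.resize(im[y:y+h,x:x+w],None,fx=k,fy=k,interpolation=cv2.INTER_CUBIC)
a=np.hstack([f(t,385,170,100,75*2-10,4)[:560//2*2],f(s,320,125,70,140,4)[:560]])
a=a[:560]
b=np.hstack([f(t,115,215,130,105,3),f(s,225,300,130,105,3)])
cv2.imwrite("pics/a.png",a);cv2.imwrite("pics/b.png",b);print(a.shape,b.shape)
```

```text
(560, 680, 3) (315, 780, 3)
```

View pics/a.png

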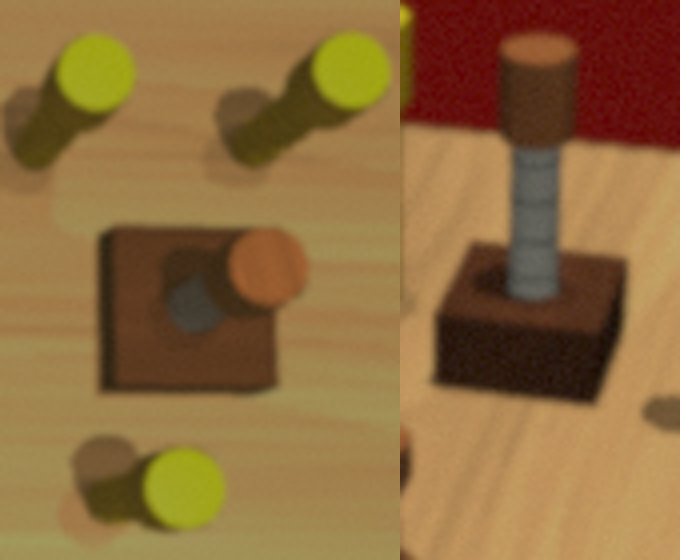

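View pics/b.png

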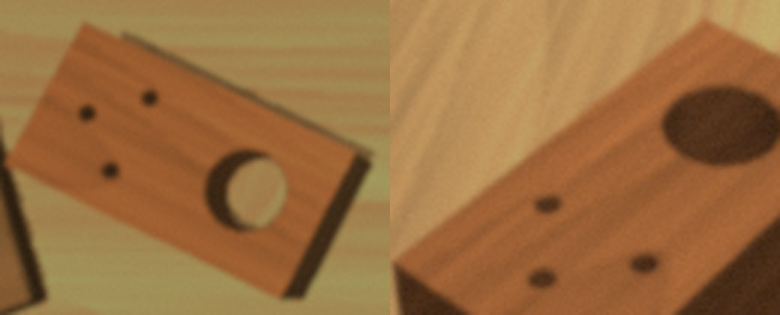

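The crops show the grip's top disc at crop (268,267) in the top view and (538,50) in the side view. The bore rim centre is at crop (246,190) in the top view and (725,126) in the side view. Next I'll cast rays and triangulate.

```bash
cat > h.py <<'E'
import numpy as np
from rig import optics
def cam(n): return optics.capture(n)
def ray(c,u,v):
    M=c["world_to_cam"];R,t=M[:3,:3],M[:3,3]
    d=R.T@np.array([(u-c["cx"])/c["fx"],-(v-c["cy"])/c["fy"],-1]); return -R.T@t,d/np.linalg.norm(d)
def plane(c,u,v,z):
    o,d=ray(c,u,v); return o+d*(z-o[2])/d[2]
def proj(c,p):
    q=c["world_to_cam"][:3]@np.append(p,1); return c["cx"]+c["fx"]*q[0]/-q[2], c["cy"]+c["fy"]*q[1]/q[2]
def tri(rs):
    A=sum(np.eye(3)-np.outer(d,d) for o,d in rs); b=sum((np.eye(3)-np.outer(d,d))@o for o,d in rs); return np.linalg.solve(A,b)
E
python3 - <<'E'
from h import *
np.set_printoptions(precision=1,suppress=True)
t,s=cam("top"),cam("side")
g=(451.6,236.4);gs=(354.1,137.1);b=(196.9,278);bs=(336.4,341.7)
print("grip",plane(t,*g,163),plane(s,*gs,163),tri([ray(t,*g),ray(s,*gs)]))
print("bore",plane(t,*b,75),plane(s,*bs,75),tri([ray(t,*b),ray(s,*bs)]))
for y in((408.6,187.9),(472.4,187.4),(430.9,291.6)): print("yellow",plane(t,*y,155))
# block corners in top crop
for X,Y in((84,22),(8,160),(283,298),(368,158)):print("corner",plane(t,X/3+114.7,Y/3+214.7,75))
# stand top corners, rod at stand top
for X,Y in((113,228),(272,228),(275,385),(113,388)):print("stand",plane(t,X/4+384.6,Y/4+169.6,40))
E
```

```text
grip [ 557.9 -240.7  163. ] [ 559.9 -240.7  163. ] [ 558.9 -240.6  163. ]
bore [486.7 208.9  75. ] [486.1 209.3  75. ] [486.5 208.9  74.6]
yellow [ 644.  -169.8  155. ]
yellow [ 647.2 -282.7  155. ]
yellow [ 463.8 -204.9  155. ]
corner [589.9 315.2  75. ]
corner [503.  355.1  75. ]
corner [421.4 183.4  75. ]
corner [507.5 135.4  75. ]
stand [ 596.6 -201.3   40. ]
stand [ 598.  -280.7   40. ]
stand [ 519.9 -279.8   40. ]
stand [ 517.2 -200.    40. ]
```

Call:
play_rows([
  [15,35,5,0,0,0,1],
  [15,35,5,0,0,0,1],
  [15,35,5,0,0,0,1],
  [15,35,5,0,0,0,1],
  [15,35,5,0,0,0,1],
])

```text
time_s: 0.62
eef_pos: [226.1, -324.2, 252.6]
ee_rot: [-0.003, 0.99, 0.143, -0.0]
force: [0.0, -0.5, -0.4]
grip_width: 0.996
```

Call:
play_rows([
  [38,10,0,0,0,0,1],
  [38,10,0,0,0,0,1],
  [38,10,0,0,0,0,1],
  [38,10,0,0,0,0,1],
  [38,10,0,0,0,0,1],
])

```text
time_s: 1.03
eef_pos: [420.8, -265.5, 255.6]
ee_rot: [-0.001, 0.99, 0.141, 0.0]
force: [-0.6, -0.8, 0.9]
grip_width: 1.002
```

Call:
play_rows([
  [38,7,0,0,0,0,1],
  [38,7,0,0,0,0,1],
  [38,6,0,0,0,0,1],
  [18,4,0,0,0,0,1],
  [0,0,0,0,0,0,1],
])

```text
time_s: 1.45
eef_pos: [564.2, -234.4, 253.1]
ee_rot: [-0.001, 0.989, 0.145, 0.0]
force: [-0.5, 0.6, -0.6]
grip_width: 1.001
```

Call:
play_rows([
  [-5,-6,-25,0,0,0,1],
  [0,0,-25,0,0,0,1],
  [0,0,-20,0,0,0,1],
  [0,0,0,0,0,0,1],
  [0,0,0,0,0,0,1],
])

```text
time_s: 1.87
eef_pos: [558.2, -240.3, 180.5]
ee_rot: [-0.001, 0.989, 0.146, -0.0]
force: [-0.5, -0.3, 1.1]
grip_width: 1.0
```

Run:
```python
from h import *;from rig import sense
import cv2
x=sense();print(x["eef_pos"],x["ee_rot"])
t,s=cam("top"),cam("side")
f=lambda c,x,y,w,h:cv2.resize(c["img"][y:y+h,x:x+w],(400,480*w//w),interpolation=cv2.INTER_CUBIC)
cv2.imwrite("pics/c.png",np.hstack([f(t,385,160,125,150),f(s,290,40,125,150)]))
```

```text
[ 558.15856171 -240.25281769  180.45316559] [-1.32300293e-03  9.89336285e-01  1.45643256e-01 -8.70116365e-05]
```

View pics/c.png

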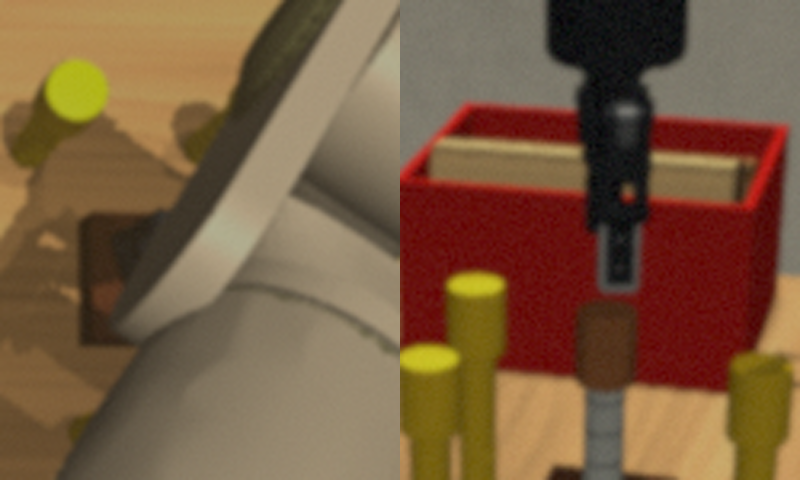

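The side view shows the open gripper directly over the grip (grip column 606, finger 618 in the crop), about 1–2 mm short in x. Descending with a small correction.

Call:
play_rows([
  [1.5,0,-15,0,0,0,1],
  [0,0,-15,0,0,0,1],
  [0,0,-15,0,0,0,1],
  [0,0,-12,0,0,0,1],
  [0,0,0,0,0,0,1],
])

```text
time_s: 2.38
eef_pos: [562.3, -242.8, 131.1]
ee_rot: [0.004, 0.989, 0.145, 0.006]
force: [-0.5, -0.2, 0.2]
grip_width: 1.0
```

Call:
play_rows([
  [0,0,0,0,0,0,0.2],
  [0,0,0,0,0,0,0.0],
  [0,0,0,0,0,0,-0.2],
  [0,0,0,0,0,0,-0.6],
  [0,0,0,0,0,0,-1],
], grip_force=40)

```text
time_s: 2.8
eef_pos: [564.0, -244.2, 137.2]
ee_rot: [0.007, 0.989, 0.145, 0.009]
force: [0.8, -0.2, -0.5]
grip_width: 0.409
```

Call:
play_rows([
  [0,0,0,0,0,0,-1],
  [0,0,0,0,0,0,-1],
  [0,0,0,0,0,0,-1],
  [0,0,0,0,0,0,-1],
])

```text
time_s: 3.13
eef_pos: [563.9, -244.2, 137.5]
ee_rot: [0.007, 0.989, 0.145, 0.009]
force: [0.7, -0.9, -1.9]
grip_width: 0.411
```

The pose drifted up by 6 mm and tilted during the descent, which I didn't expect, so I'm checking for contact.

Run:
```python
from h import *;from rig import sense
import cv2
x=sense()
for k,v in x.items():print(k,np.round(v,3))
t,s=cam("top"),cam("side")
cv2.imwrite("pics/d.png",np.hstack([cv2.resize(t["img"],(400,300),interpolation=cv2.INTER_AREA),cv2.resize(s["img"][40:265,260:560],(400,300))]))
```

```text
time_s 3.133
joints [-0.6    0.577  1.354  0.002  1.189  0.679]
dq [ 0.001  0.001  0.002 -0.002  0.001  0.001]
tau [ 6.0000e-03 -5.2715e+01 -2.5342e+01  3.0000e-03 -6.5000e-02 -0.0000e+00]
eef_pos [ 563.911 -244.161  137.525]
ee_rot [0.007 0.989 0.145 0.009]
force [ 0.729 -0.929 -1.852]
wrist_torque [-0.012  0.009  0.044]
grip_width 0.411
```

View pics/d.png

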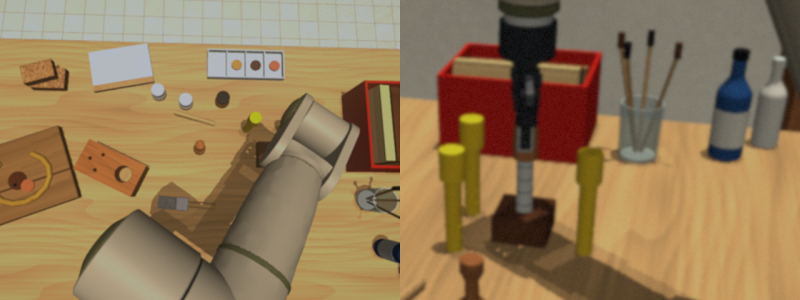

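The picture shows the fingers on the upper half of the grip, with nothing visibly touching. The hold is a bit high and slightly tilted, so I'll open, level the tool, go down slowly and regrip.

Call:
play_rows([
  [0,0,0,0,0,0,0.6],
  [0,0,0,0,0,0,1],
  [0,0,0,0,0,0,1],
  [0,0,0,0,0,0,1],
])

```text
time_s: 3.57
eef_pos: [564.1, -244.4, 137.9]
ee_rot: [0.007, 0.989, 0.145, 0.009]
force: [0.2, -0.4, 0.3]
grip_width: 0.949
```

Call:
play_rows([
  [-2.5,2,0,0.01,0.02,0,1],
  [0,0,0,0,0,0,1],
  [0,0,0,0,0,0,1],
])

```text
time_s: 3.82
eef_pos: [561.8, -242.4, 138.2]
ee_rot: [0.001, 0.989, 0.145, 0.0]
force: [-0.5, 0.7, 0.1]
grip_width: 0.997
```

Call:
play_rows([
  [-2.5,2,-5,0,0,0,1],
  [0,0,-5,0,0,0,1],
  [0,0,0,0,0,0,1],
])

```text
time_s: 4.07
eef_pos: [559.1, -240.3, 127.4]
ee_rot: [0.001, 0.989, 0.145, 0.001]
force: [-0.0, -0.1, -0.1]
grip_width: 0.998
```

Call:
play_rows([
  [0,0,-5,0,0,0,1],
  [0,0,-2,0,0,0,1],
  [0,0,0,0,0,0,1],
  [0,0,0,0,0,0,1],
])

```text
time_s: 4.4
eef_pos: [558.8, -240.2, 118.9]
ee_rot: [0.001, 0.989, 0.145, 0.0]
force: [0.3, 0.4, -1.1]
grip_width: 1.002
```

Call:
play_rows([
  [0,0,0,0,0,0,0.2],
  [0,0,0,0,0,0,-0.2],
  [0,0,0,0,0,0,-0.5],
  [0,0,0,0,0,0,-1],
  [0,0,0,0,0,0,-1],
], grip_force=40)

```text
time_s: 4.82
eef_pos: [559.2, -240.5, 119.4]
ee_rot: [0.002, 0.989, 0.145, 0.001]
force: [-0.0, 0.2, -0.5]
grip_width: 0.412
```

Call:
play_rows([
  [0,0,0,0,0,0,-1],
  [0,0,0,0,0,0,-1],
  [0,0,5,0,0,0,-1],
  [0,0,5,0,0,0,-1],
  [0,0,0,0,0,0,-1],
])

```text
time_s: 5.23
eef_pos: [558.8, -240.2, 129.8]
ee_rot: [0.001, 0.989, 0.145, 0.0]
force: [-1.0, 1.0, -1.7]
grip_width: 0.413
```

Call:
play_rows([
  [0,0,12,0,0,0,-1],
  [0,0,15,0,0,0,-1],
  [0,0,15,0,0,0,-1],
  [0,0,20,0,0,0,-1],
  [0,0,20,0,0,0,-1],
])

```text
time_s: 5.65
eef_pos: [556.9, -239.0, 210.9]
ee_rot: [-0.002, 0.989, 0.145, -0.003]
force: [-0.7, -0.2, -1.4]
grip_width: 0.416
```

Call:
play_rows([
  [0,0,20,0,0,0,-1],
  [0,0,15,0,0,0,-1],
  [0,0,5,0,0,0,-1],
  [0,10,0,0,0,0,-1],
  [0,15,0,0,0,0,-1],
])

```text
time_s: 6.07
eef_pos: [557.1, -214.9, 256.4]
ee_rot: [0.0, 0.99, 0.144, -0.001]
force: [0.4, -0.0, -1.8]
grip_width: 0.413
```

Run:
```python
from h import *;from rig import sense
import cv2
x=sense()
print(x["eef_pos"],x["ee_rot"],x["force"],x["grip_width"])
s=cam("side"); cv2.imwrite("pics/e.png",cv2.resize(s["img"][20:245,240:440],None,fx=2.5,fy=2.5,interpolation=cv2.INTER_CUBIC))
```

```text
[ 557.12621965 -214.87207218  256.4179794 ] [ 3.58193105e-04  9.89607478e-01  1.43793061e-01 -6.83372544e-04] [ 4.24902433e-01 -8.24877502e-04 -1.80870855e+00] 0.4130167526427131
```

View pics/e.png

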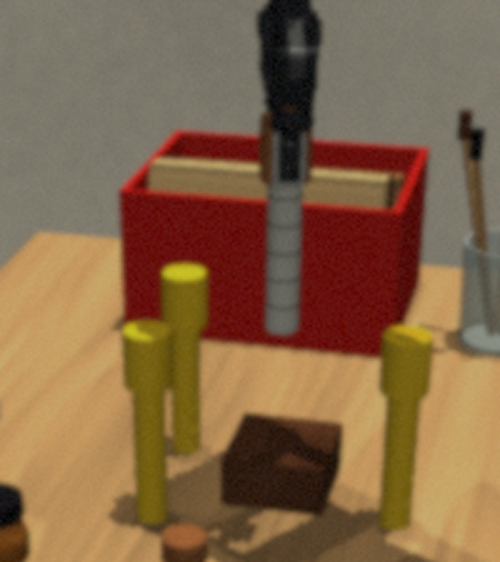

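The gauge is clear of the stand and hangs upright in the fingers (rod at about x = 285 in the crop), with the yellow ones undisturbed. Carrying it to the bore.

Call:
play_rows([
  [-2,25,0,0,0,0,-1],
  [-5,32,0,0,0,0,-1],
  [-5,32,0,0,0,0,-1],
  [-5,32,0,0,0,0,-1],
  [-5,32,0,0,0,0,-1],
])

```text
time_s: 6.53
eef_pos: [531.4, -51.2, 249.3]
ee_rot: [-0.003, 0.99, 0.143, -0.005]
force: [0.5, 0.8, -1.7]
grip_width: 0.412
```

Call:
play_rows([
  [-6,32,0,0,0,0,-1],
  [-6,32,0,0,0,0,-1],
  [-6,32,0,0,0,0,-1],
  [-6,32,0,0,0,0,-1],
  [-6,32,0,0,0,0,-1],
])

```text
time_s: 6.95
eef_pos: [493.9, 121.5, 243.7]
ee_rot: [-0.005, 0.989, 0.145, -0.01]
force: [0.0, 0.4, -1.8]
grip_width: 0.409
```

Call:
play_rows([
  [-4,28,0,0,0,0,-1],
  [-2,25,0,0,0,0,-1],
  [0,15,0,0,0,0,-1],
  [0,5,0,-0.007,-0.02,0,-1],
  [0,0,0,0,0,0,-1],
])

```text
time_s: 7.37
eef_pos: [479.3, 207.1, 238.7]
ee_rot: [-0.0, 0.989, 0.15, -0.004]
force: [0.0, -0.3, -0.8]
grip_width: 0.407
```

Call:
play_rows([
  [0,0,0,0,0,0,-1],
  [0,0,0,0,0,0,-1],
])

```text
time_s: 7.53
eef_pos: [478.3, 206.8, 237.7]
ee_rot: [-0.0, 0.989, 0.151, -0.005]
force: [-0.4, -0.5, -0.7]
grip_width: 0.411
```

Call:
play_rows([
  [8,2,-10,0,-0.01,0,-1],
  [0,0,-15,0,0,0,-1],
  [0,0,-8,0,0,0,-1],
  [0,0,0,0,0,0,-1],
  [0,0,0,0,0,0,-1],
])

```text
time_s: 7.95
eef_pos: [487.3, 204.5, 203.8]
ee_rot: [0.001, 0.989, 0.148, 0.0]
force: [-0.4, -0.1, -1.0]
grip_width: 0.413
```

Run:
```python
from h import *;from rig import sense
import cv2
x=sense()
print(x["eef_pos"],x["ee_rot"],x["force"],x["grip_width"])
t,s=cam("top"),cam("side")
p=x["eef_pos"]
for z in(75,p[2]-111.4,p[2]): print(z,proj(s,[p[0],p[1],z]),proj(t,[p[0],p[1],z]))
im=s["img"][180:405,220:440]
cv2.imwrite("pics/f.png",cv2.resize(im,None,fx=2.5,fy=2.5,interpolation=cv2.INTER_CUBIC))
```

```text
[487.29401844 204.51622455 203.76111769] [1.18433760e-03 9.89003106e-01 1.47889225e-01 4.80614512e-04] [-0.37697663 -0.06561685 -1.00760028] 0.41304868347262214
75 (np.float64(336.3456842771479), np.float64(339.02194700209134)) (np.float64(199.29301876400882), np.float64(277.71745657631277))
92.36111769383146 (np.float64(336.44872715413516), np.float64(328.43855856559486)) (np.float64(197.06658884877262), np.float64(277.02392102546287))
203.76111769383147 (np.float64(337.17667239280667), np.float64(253.67233069418205)) (np.float64(180.3344028423257), np.float64(271.8118253023989))
```

View pics/f.png

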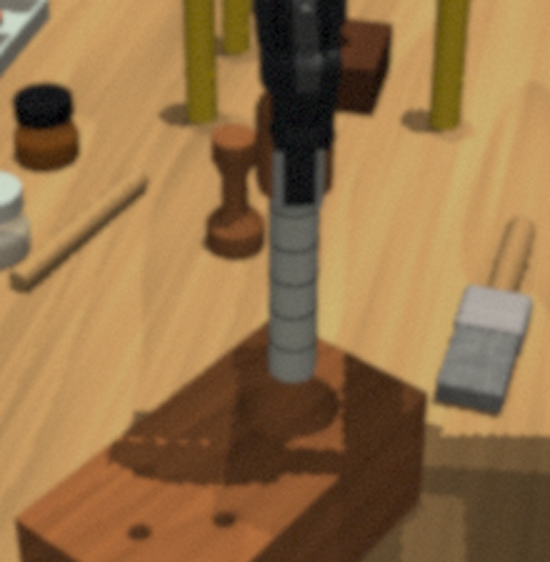

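The rod is vertical and its tip is at image (336.6,328.6), matching the predicted (336.4,328.4). It needs only a 4 mm shift in y. Lowering.

Call:
play_rows([
  [-0.8,4.5,0,0,0,0,-1],
  [0,0,-5,0,0,0,-1],
  [0,0,-8,0,0,0,-1],
  [0,0,-8,0,0,0,-1],
  [0,0,0,0,0,0,-1],
])

```text
time_s: 8.47
eef_pos: [487.1, 209.9, 183.0]
ee_rot: [0.001, 0.989, 0.148, 0.003]
force: [-0.4, 0.7, -1.5]
grip_width: 0.412
```

Call:
play_rows([
  [0,0,-8,0,0,0,-1],
  [0,0,-8,0,0,0,-1],
  [0,0,-8,0,0,0,-1],
  [0,0,-8,0,0,0,-1],
  [0,0,0,0,0,0,-1],
])

```text
time_s: 8.88
eef_pos: [486.5, 209.7, 146.6]
ee_rot: [0.001, 0.989, 0.148, 0.002]
force: [0.2, 0.6, -1.5]
grip_width: 0.414
```

Call:
play_rows([
  [0,0,-4,0,0,0,-1],
  [0,0,-3,0,0,0,-1],
  [0,0,0,0,0,0,-1],
])

```text
time_s: 9.13
eef_pos: [486.5, 209.7, 138.5]
ee_rot: [0.001, 0.989, 0.148, 0.001]
force: [-1.1, 0.9, -1.4]
grip_width: 0.407
```

Call:
play_rows([
  [0,0,-2,0,0,0,-1],
  [0,0,0,0,0,0,-1],
])

```text
time_s: 9.3
eef_pos: [486.7, 209.7, 136.6]
ee_rot: [0.001, 0.989, 0.148, 0.002]
force: [-0.3, -0.3, -1.0]
grip_width: 0.413
```

Call:
play_rows([
  [0,0,-2,0,0,0,-1],
  [0,0,0,0,0,0,-1],
])

```text
time_s: 9.47
eef_pos: [486.9, 209.8, 134.8]
ee_rot: [0.001, 0.989, 0.148, 0.002]
force: [-0.2, -1.2, -1.9]
grip_width: 0.41
```

Call:
play_rows([
  [0,0,-1.5,0,0,0,-1],
  [0,0,0,0,0,0,-1],
])

```text
time_s: 9.63
eef_pos: [487.1, 209.8, 133.4]
ee_rot: [0.001, 0.989, 0.148, 0.003]
force: [-0.4, 0.4, -2.0]
grip_width: 0.413
```

Call:
play_rows([
  [0,0,-1,0,0,0,-1],
])

```text
time_s: 9.72
eef_pos: [487.2, 209.9, 132.6]
ee_rot: [0.001, 0.989, 0.148, 0.003]
force: [-0.1, 0.1, -1.7]
grip_width: 0.413
```

Call:
play_rows([
  [0,0,-1,0,0,0,-1],
])

```text
time_s: 9.8
eef_pos: [487.2, 209.9, 131.5]
ee_rot: [0.001, 0.989, 0.148, 0.003]
force: [-0.2, 0.1, -1.3]
grip_width: 0.412
```

Call:
play_rows([
  [0,0,-0.7,0,0,0,-1],
])

```text
time_s: 9.88
eef_pos: [487.6, 209.9, 131.3]
ee_rot: [0.001, 0.989, 0.148, 0.003]
force: [-0.5, 0.1, 7.3]
grip_width: 0.412
```

Call:
play_rows([
  [0,0,-0.7,0,0,0,-1],
])

```text
time_s: 9.97
eef_pos: [487.9, 210.0, 131.3]
ee_rot: [0.001, 0.989, 0.148, 0.004]
force: [-2.9, 0.0, 7.1]
grip_width: 0.412
```

Contact came at TCP z 131.3, against a predicted 131.4, with about 7 N measured. Holding with a light push.

Call:
play_rows([
  [-0.4,0,-0.6,0,0.002,0,-1],
  [-0.4,0,-0.6,0,0.002,0,-1],
  [-0.2,0,-0.6,0,0.002,0,-1],
  [-0.2,0,-0.6,0,0,0,-1],
  [-0.2,0,-0.6,0,0,0,-1],
])

```text
time_s: 10.38
eef_pos: [488.0, 210.0, 131.3]
ee_rot: [0.001, 0.989, 0.148, 0.004]
force: [-0.8, -0.5, 6.4]
grip_width: 0.412
```

Call:
play_rows([
  [-0.2,0,-0.6,0,0,0,-1],
  [-0.2,0,-0.6,0,0,0,-1],
  [-0.2,0,-0.6,0,0,0,-1],
  [-0.2,0,-0.6,0,0,0,-1],
  [-0.2,0,-0.6,0,0,0,-1],
])

```text
time_s: 10.8
eef_pos: [487.9, 210.1, 131.3]
ee_rot: [0.001, 0.989, 0.148, 0.005]
force: [-1.8, -0.7, 7.5]
grip_width: 0.41
```

Force steady at about 7 N; continuing the hold.

Call:
play_rows([
  [-0.2,0,-0.6,0,0,0,-1],
  [-0.2,0,-0.6,0,0,0,-1],
  [-0.2,0,-0.6,0,0,0,-1],
  [-0.2,0,-0.6,0,0,0,-1],
  [-0.2,0,-0.6,0,0,0,-1],
])

```text
time_s: 11.22
eef_pos: [487.5, 210.1, 131.3]
ee_rot: [0.001, 0.989, 0.148, 0.007]
force: [-0.7, -1.3, 6.3]
grip_width: 0.412
```

Call:
play_rows([
  [-0.2,0,-0.6,0,0,0,-1],
  [-0.2,0,-0.6,0,0,0,-1],
  [-0.2,0,-0.6,0,0,0,-1],
  [-0.2,0,-0.6,0,0,0,-1],
  [-0.2,0,-0.6,0,0,0,-1],
])

```text
time_s: 11.63
eef_pos: [487.2, 210.1, 131.3]
ee_rot: [0.001, 0.989, 0.148, 0.008]
force: [-1.6, -0.3, 6.8]
grip_width: 0.413
```

Call:
play_rows([
  [-0.2,0,-0.6,0,0,0,-1],
  [-0.2,0,-0.6,0,0,0,-1],
  [-0.2,0,-0.6,0,0,0,-1],
  [-0.2,0,-0.6,0,0,0,-1],
  [-0.2,0,-0.6,0,0,0,-1],
])

```text
time_s: 12.05
eef_pos: [487.0, 210.0, 131.3]
ee_rot: [0.001, 0.989, 0.149, 0.01]
force: [-2.1, -0.9, 6.8]
grip_width: 0.409
```

Call:
play_rows([
  [-0.2,0,-0.4,0,0.004,0,-1],
  [-0.2,0,-0.3,0,0.003,0,-1],
  [0,0,-0.2,0,0,0,-1],
])

```text
time_s: 12.3
eef_pos: [487.0, 209.9, 131.3]
ee_rot: [0.001, 0.989, 0.149, 0.007]
force: [-0.7, -0.9, 4.7]
grip_width: 0.413
```

Call:
play_rows([
  [0,0,-0.2,0,0.007,0,-1],
  [0,0,-0.2,0,0.007,0,-1],
  [0,0,-0.1,0,0,0,-1],
])

```text
time_s: 12.55
eef_pos: [487.9, 209.8, 131.3]
ee_rot: [0.0, 0.989, 0.149, 0.0]
force: [0.4, -1.1, 4.8]
grip_width: 0.414
```

Call:
play_rows([
  [0,0,0,0,0,0,-0.1],
  [0,0,0,0,0,0,0.1],
  [0,0,0,0,0,0,0.4],
  [0,0,0,0,0,0,0.8],
  [0,0,0,0,0,0,1],
])

```text
time_s: 12.97
eef_pos: [486.7, 210.1, 129.4]
ee_rot: [-0.0, 0.989, 0.148, -0.002]
force: [0.7, -0.0, -0.4]
grip_width: 0.947
```

Call:
play_rows([
  [0,0,0,0,0,0,1],
  [0,0,0,0,0,0,1],
  [0,0,0,0,0,0,1],
])

```text
time_s: 13.22
eef_pos: [486.4, 210.2, 129.1]
ee_rot: [-0.001, 0.989, 0.148, -0.002]
force: [0.1, -0.1, -0.1]
grip_width: 1.001
```

Released. Backing straight up, then aside for a look.

Call:
play_rows([
  [0,0,8,0,0,0,1],
  [0,0,12,0,0,0,1],
  [0,0,15,0,0,0,1],
  [0,0,20,0,0,0,1],
  [0,0,20,0,0,0,1],
])

```text
time_s: 13.63
eef_pos: [484.2, 209.7, 205.1]
ee_rot: [-0.0, 0.989, 0.148, -0.006]
force: [0.4, 0.0, 0.9]
grip_width: 1.0
```

Call:
play_rows([
  [0,0,20,0,0,0,1],
  [0,0,20,0,0,0,1],
  [0,-25,0,0,0,0,1],
  [0,-35,0,0,0,0,1],
  [0,-35,0,0,0,0,1],
])

```text
time_s: 14.05
eef_pos: [484.6, 117.0, 255.5]
ee_rot: [-0.001, 0.988, 0.153, -0.0]
force: [0.1, -0.3, -0.1]
grip_width: 0.996
```

Call:
play_rows([
  [0,-35,0,0,0,0,1],
  [0,-30,0,0,0,0,1],
  [0,-20,0,0,0,0,1],
  [0,0,0,0,0,0,1],
  [0,0,0,0,0,0,1],
])

```text
time_s: 14.47
eef_pos: [483.8, 23.2, 259.6]
ee_rot: [0.0, 0.989, 0.15, 0.002]
force: [0.0, 0.0, -0.2]
grip_width: 1.0
```

Run:
```python
from h import *;from rig import sense
import cv2
x=sense();print(x["time_s"],x["eef_pos"],x["force"],np.abs(x["dq"]).max())
t,s=cam("top"),cam("side")
p=[486.8,209.8]
print("pred grip top",proj(t,[*p,175]),proj(s,[*p,175]))
f=lambda c,x,y:cv2.resize(c["img"][y:y+200,x:x+160],(400,500),interpolation=cv2.INTER_CUBIC)
cv2.imwrite("pics/g.png",np.hstack([f(t,110,180),f(s,260,210)]))
```

```text
14.4667 [483.82494627  23.15027222 259.64540986] [ 0.01547874  0.03704656 -0.24733509] 0.03458837865435747
pred grip top (np.float64(181.83695143770132), np.float64(273.5554314967344)) (np.float64(336.3474130094296), np.float64(276.81834757416374))
```

View pics/g.png

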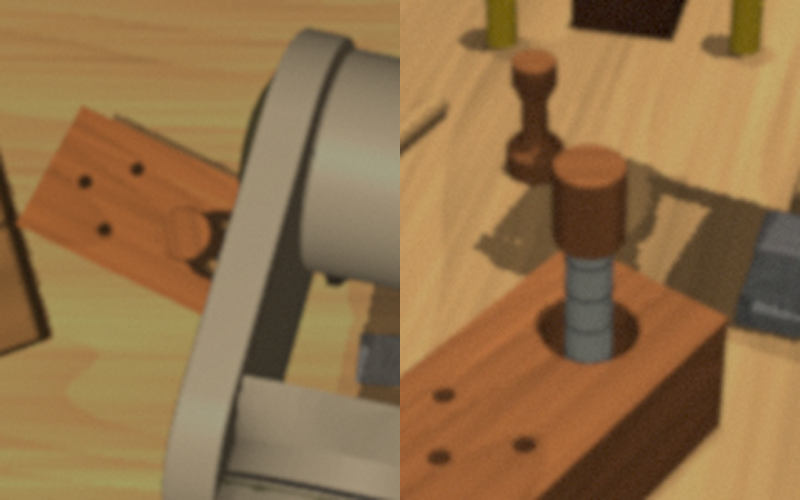

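The side view shows the gauge upright in the wide bore, grip top at (336,276.8), exactly as predicted. In the top view the grip is half hidden and looks about 4 px off, so I'll move the arm away and check again.

Call:
play_rows([
  [0,-30,0,0,0,0,1],
  [0,-35,0,0,0,0,1],
  [0,-35,0,0,0,0,1],
  [0,-15,0,0,0,0,1],
  [0,0,0,0,0,0,1],
])

```text
time_s: 14.98
eef_pos: [484.2, -88.5, 260.2]
ee_rot: [-0.0, 0.988, 0.157, 0.003]
force: [0.2, 1.3, 0.3]
grip_width: 0.998
```

Run:
```python
from h import *
import cv2
t,s=cam("top"),cam("side")
f=lambda c,x,y:cv2.resize(c["img"][y:y+100,x:x+80],(400,500),interpolation=cv2.INTER_CUBIC)
cv2.imwrite("pics/h.png",np.hstack([f(t,150,230),f(s,300,260)]))
```

```text
(no output)
```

View pics/h.png

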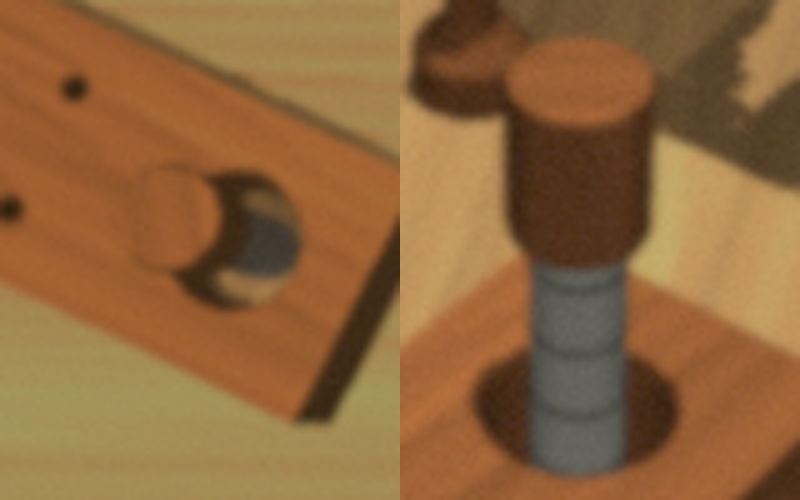

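```bash
python3 -c "
from rig import ctrl,sense
print(sense()['time_s'],ctrl.finish_job())"
```

```text
the job is handed in; nothing more can be done
15.0833 None
```

The gauge is standing upright on the bottom of the wide bore, and the job was handed in at 15.1 s with the gripper well clear.

- **Grasp:** On the first descent the arm ended up high and slightly tilted for a reason I did not find. Nothing was visibly touching and the tool force read about zero. I opened, levelled the tool and regripped lower before lifting the gauge straight up out of the stand.
- **Placing:** The tip met the bottom at tool height 131.3 mm; I had predicted 131.4 mm. I pressed at about 5–7 N for about 2.6 s, then opened and backed straight up.
- **Last checks:** The side view shows the gauge upright in the bore, with the grip top where predicted to within half a pixel. In the top view the grip was about 1–2 px (2–3 mm) off the prediction. Its left edge blends into the block there, so I trust that reading less. The yellow look-alikes stayed put wherever I could see them.

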